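# Set the margin of a desk paper punch and draw its pin up for loading

### The arm

A 6-joint arm with a two-finger parallel gripper is mounted at the origin on a cart in front of the work surface, level with it; the furniture and walls round the work are solid. World frame = base frame: x ahead of the robot, y to its left, z up, the work surface at z = 0. Lengths are in m, angles in rad, forces in N, time in s.
With the tool pointing down it reaches from about 0.25 to 0.775 m from the base axis. Payload 8.9 kg.
Tool frame: the origin (TCP) lies midway between the tips of the shut fingers; the grasp point (between the pads) lies behind it (manip.grasp_offset is the z of the grasp point in the tool frame, in m); z points along the fingers, y is the line along which they close (so a half turn about z gives the same grasp; the last joint's range is limited). The gripper opens to 85 mm and grips with 20 to 120 N. Pads are 22 mm wide; open, the fingers measure 114 mm over their backs; the gripper's body (76 mm by 85 mm) begins 54 mm behind the grasp point. The pads swing forward as they close: fully open they stand 13 mm farther back than shut.
Start: joints at [-1.339, 0.291, -0.153, 1.127, 0, 1.431], TCP at [0.19, -0.489, 0.231] pointing down, gripper open.
Joint ranges: [-2.52, 2.52], [-0.91, 1.74], [-1.3, 1.37], [-1.96, 2.02], [-1.52, 1.47], [-3.14, 3.14]. Speed limits (rad/s): [2.22, 2.22, 2.79, 3.14, 3.14, 3.14].

### API

Orientations are given as a rotation vector (axis times angle).
In Python, from rig import manip gives the robot as it stands.
- The arm moves only by the shell command python3 -m inch 'ROWS'. ROWS is JSON, one flat list of numbers, 7 for each row, row after row: the turn, a rotation vector about the tool's x, y, z in rad, then the shift along the tool's x, y, z in mm, then the closure in counts, from 0 (fully open) to 255 (shut). A call has 1 to 10 rows; each row shifts and turns the commanded pose from where the row before left it, along the tool's axes as they then stand; what a row does not reach is not made up. A row lasts 1/8 s, in which the tool goes at most 62.5 mm and 10.7 degrees, less where a joint would pass 70% of its speed; a pose out of reach is approached as far as the arm can. A call with a gripper value outside its range is refused whole. The fingers move at their own pace and stop on an object; the grip force is fixed at half the most. Time passes only in rows, so rows that do not move let the fingers close. It gives the time, the measured TCP pose, the force, the opening and the grip force at its end, in the units of the state.
- manip.get_state(): the state, without advancing time (a new reading comes with each control period).
- manip.snapshot(name): name is "scene" or "top" or "wrist"; returns a dict with "color" (400x640x3 uint8, red, green, blue), "intrinsics" (3x3 intrinsics, pixels), "dist_coeffs" ([k1, k2, p1, p2, k3] as OpenCV has them; the pictures are not rectified), "position" and "rotation" of the camera in the world. Camera axes: x right, y up, looking along -z (the intrinsics and any distortion apply to the point x, -y, -z); pixel columns grow to the right and rows downward; lengths in m; the calibration is good to about 2 mm. A picture is of the moment at which its call begins. There is no depth.
- manip.close_job(): hands the job in; it is judged then, once.
The state is a dict: "time_s": time; "qpos": joint angles; "joint_velocities": joint speeds; "effort": joint torques, N m; "tcp_pos": TCP position; "ee_rot": TCP orientation; "force": force on the tool from outside, world axes, zero at the start; "moment": the same for the moment, N m; "width": opening from 0.0 (shut) to 1.0 (fully open); "finger_force": force on a finger pad.
Only numpy, scipy, OpenCV 4.12 (cv2) and the standard library are available. Lean on these libraries where they do the work, as an engineer would, in place of code of your own. Each camera call takes 0.05 s, during which the arm holds its last target. There are 200 camera calls.

### The job

Get the desk paper punch ready for a stack of sheets: turn the black knob until the pointer on the margin fence is in line with the red tab. Then take the punch pin by its black head and draw it straight up, partway out of its guide, until the whole red ring shows above the brass collar while the black ring below it stays hidden, and finish the program still holding it there. Don't shove the fence by hand, don't wedge the pin hard sideways in its guide, and leave the red tab, the eraser, the stamp and the binder clip where they are.

Things in the scene. Friction and masses are not known exactly. Their poses are not given: they have to be found in the camera images.
- punch: grey paper punch, fixed on the desk, base 130 x 300 x 14 mm (x, y, z). Origin: centre of the underside, on the desk top; x to its back (away from the robot at yaw 0), y to its left, z up. Guide block 50 x 50 mm at x = 0, y = +85 mm, z 30 to 99 mm, with a rear post to x = 61 mm. Gear housing of the knob 56 x 56 mm at x = 0, y = -85 mm, top at 46 mm.
- bore_mouth (a point): centre of the upper end of the vertical 18 mm bore, on top of the brass collar (34 mm square, 6 mm high) of the guide block: (0, 85, 105) mm in the punch's frame. The bore ends 30 mm above the desk; below it lies an open paper throat 16 mm high.
- pin: loose steel punch pin, 16 mm diameter, upright in the bore with 1 mm play all round, 0.15 to 0.27 kg. Origin: centre of its foot, z up; at the start the foot stands on the base 14 mm above the desk. Above the foot: black ring 33 to 43 mm, red ring 57 to 67 mm, black round head of 28 mm diameter 104 to 147 mm. Only weight and rubbing resist the pull; let go, it drops back.
- pin_head (a point): point on the pin's axis in its head, 128 mm above the foot (142 mm above the desk at the start), a good height to grip. At the start both rings are hidden in the bore; raised by 34 mm the red ring is just wholly out, raised by 48 mm the black ring begins to show.
- margin_knob (a joint): turn of the black knob about the vertical, rad, positive counterclockwise seen from above, range -2.6 to 2.6, stays where left (friction 0.04 N m). At 0 its grip bar lies along the punch's x axis; the bar turns with the joint. Each rad moves the fence and its pointer 10 mm, positive to the punch's +y.
- knob_grip (a point): point on the knob's axis, in its grip bar, 76 mm above the desk; x axis along the bar. The bar is 42 mm long, 12 mm wide and upright, from 52 to 88 mm above the desk, on a thin disc of 44 mm diameter (top at 52 mm).
- pointer (a point): tip of the black pointer, 3 mm wide, at the front (robot-side) end of the aluminium margin fence, over the white scale; axes as the punch's. The fence (90 mm along x, 6 mm thick, top 34 mm above the desk) slides along the punch's y, driven by the knob
- tab_tip (a point): tip of the red index tab in front of the scale, which marks the wanted margin; axes as the punch's. In line means pointer and tab tip have the same y in the punch's frame. The tab stands at a different place in each run and must not be moved; at the start it is 8 to 25 mm to the +y side of the pointer
- eraser: blue and white eraser 23 x 48 x 13 mm lying in front of the punch; origin: centre of underside
- stamp: brown wooden hand stamp 34 x 34 x 73 mm, upright at the left end of the punch; origin: centre of underside
- clip: black binder clip 53 x 32 x 14 mm lying at the right end of the punch; origin: centre of underside
- fence: the aluminium margin fence itself; origin at the punch's origin plus its slide along the punch's y
Not all that is in view belongs to the job. What is shaped like the pin but pink is not meant.

How it is judged:
On the way, in this order (a step that is already met when the one before it is completed fails the run):
1. the pointer is set in line with the red tab (y of pointer in the frame of tab_tip between -0.0025 and 0.0025 m and z of pin in the frame of punch below 0.02 m), for 0.3 s.
2. the pin is drawn up by its head until the red ring shows (z of pin in the frame of punch between 0.047 and 0.063 m and contact force between the fingers and pin above 2 N), for 0.2 s.
At the end, for the whole second after the job is handed in: Pointer within 2.5 mm of the red tab along the scale; pin raised 33 to 49 mm from its seat (red ring wholly out of the collar, black ring hidden), still in the bore and upright within 0.06 rad, at rest and gripped by the fingers (all of step 2 and y of pointer in the frame of tab_tip between -0.0025 and 0.0025 m and horizontal distance between pin and bore_mouth below 0.005 m and angle between the z axis of pin and the z axis of punch, either way round below 0.06 rad and linear speed of pin below 0.01 m/s); the arm keeps its last pose, push and grip.
It fails at once if a bystander is disturbed (moved over 15 mm) (distance of any of eraser, stamp, clip from where it was at the start of the episode above 0.015 m).
It fails at once if the red tab is moved (over 2 mm) (distance of tab_tip from where it was at the start of the episode above 0.002 m).
It fails at once if the fence is pushed directly (over 3 N) (contact force between any of the arm, the fingers and fence above 3 N).
It fails at once if the pin is wedged in its guide (over 60 N between them) (contact force between pin and punch above 60 N).
It fails at once if the pin is drawn out of its bore (z of pin in the frame of punch above 0.095 m).
It also fails if it takes over 67 s, if anything falls off the work surface, if the arm or the gripper's body presses on something with over 40 N, if the wrist force passes 120 N, or if a joint passes its speed limit or range.

## Working session

There is one attempt and no reset: what is moved stays moved. The work goes in short steps, Python scripts to look and compute and a shell command to move; the robot and the scene stay as the last step left them, time stands still between calls to the robot, and variables do not carry over. Pictures are saved under pics/ and viewed, at most 10 in all, crops included, and the job is handed in when it is done.

```bash
ls; mkdir -p pics; python3 - <<'E'
from rig import manip
import cv2,numpy as np
print(manip.grasp_offset); s=manip.get_state(); print(s)
for n in("scene","top"):
    d=manip.snapshot(n); cv2.imwrite(f"pics/{n}0.png",d["color"][:,:,::-1]); print(n,d["intrinsics"],d["dist_coeffs"],d["position"],d["rotation"])
E
```

```text
pics
-0.0187
{'time_s': 0.0, 'qpos': array([-1.33930712e+00,  2.91301641e-01, -1.54131152e-01,  1.12667928e+00,
       -3.94710208e-05,  1.43151277e+00]), 'joint_velocities': array([-0.00038391,  0.00145967,  0.0006283 , -0.00050211,  0.00065071,
       -0.000886  ]), 'effort': array([-2.59553293e-03, -5.37148225e+01,  3.31367469e+01,  1.58883724e-02,
       -4.87579891e-04, -1.67922661e-05]), 'tcp_pos': array([ 0.19012491, -0.48889684,  0.2307194 ]), 'ee_rot': array([-3.08647174e+00, -5.78836291e-01,  1.57119231e-04]), 'force': array([0.48333959, 0.47712415, 0.0909307 ]), 'moment': array([ 0.02343792, -0.0253475 , -0.01497814]), 'finger_force': 0.0, 'width': 1.0020632030562278}
scene [[374.98292313   0.         320.17221724]
 [  0.         374.98292313 202.20381949]
 [  0.           0.           1.        ]] [-0.09105349  0.          0.          0.          0.        ] [-0.094062    0.60942324  0.47856722] [ 0.54568102 -1.32143917 -1.99115118]
top [[488.25512493   0.         320.5841179 ]
 [  0.         488.25512493 196.05273393]
 [  0.           0.           1.        ]] [-0.06257005  0.          0.          0.          0.        ] [ 0.376076   -0.00219882  1.42583734] [ 0.08386428 -0.07024454 -1.58171525]
```

View pics/scene0.png

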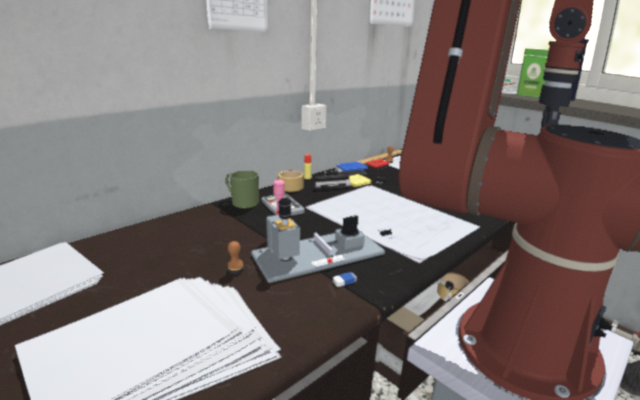

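View pics/top0.png

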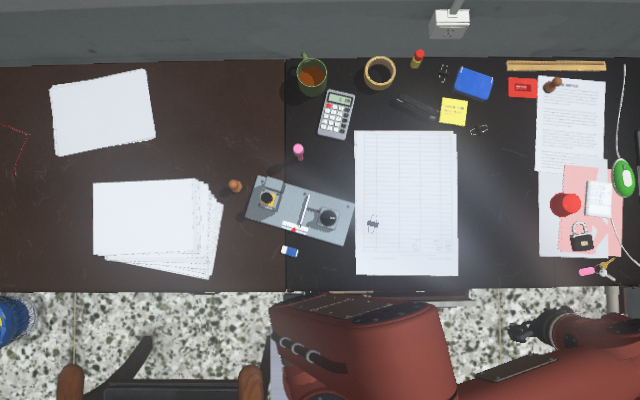

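Scene view: the black pin head is at (285,206), the pink look-alike at (279,188) and the knob at (350,225). Top view: the pin head is at (267,199), the pink decoy at (298,151), the knob at (328,217), the tab and scale near (294,230), the stamp at (235,186), the clip at (372,224) and the eraser at (290,251). Candidates for the pin are the black head at top (267,199), the pink one (298,151) and the brown stamp (235,186). I choose the black head in the brass collar and check it in one close crop.

```bash
cat > h.py <<'E'
from rig import manip
import cv2,numpy as np
from scipy.spatial.transform import Rotation as R
def ray(d,uv):
    p=cv2.undistortPoints(np.array(uv,float).reshape(-1,1,2),d["intrinsics"],np.array(d["dist_coeffs"]))[:,0]
    v=np.c_[p[:,0],-p[:,1],-np.ones(len(p))]
    return np.array(d["position"]),R.from_rotvec(d["rotation"]).apply(v)
def onz(d,uv,z):
    o,v=ray(d,uv); return o+v*((z-o[2])/v[:,2])[:,None]
def proj(d,P):
    c=R.from_rotvec(d["rotation"]).inv().apply(np.atleast_2d(P)-d["position"])
    c=c*[1,-1,-1]
    return cv2.projectPoints(c,np.zeros(3),np.zeros(3),d["intrinsics"],np.array(d["dist_coeffs"]))[0][:,0]
def tool():
    s=manip.get_state(); return s["tcp_pos"],R.from_rotvec(s["ee_rot"])
E
python3 - <<'E'
from h import *
d=manip.snapshot("top");c=d["color"]
cv2.imwrite("pics/c1.png",cv2.resize(c[165:260,235:365],None,fx=6,fy=6,interpolation=cv2.INTER_CUBIC)[:,:,::-1])
# punch base top corners rough: grey mask
hsv=cv2.cvtColor(c,cv2.COLOR_RGB2HSV)
m=((hsv[...,2]>90)&(hsv[...,2]<200)&(hsv[...,1]<70)).astype(np.uint8)
m[:165]=0;m[260:]=0;m[:,:235]=0;m[:,357:]=0
cs=max(cv2.findContours(m,0,2)[0],key=cv2.contourArea);r=cv2.minAreaRect(cs);print(r)
print(onz(d,cv2.boxPoints(r),.014)); print("head",onz(d,[(267,199)],.161),"knob",onz(d,[(328,217)],.088))
E
```

```text
((299.5, 207.5), (77.0, 109.0), 90.0)
[[ 0.59737564  0.22977468  0.014     ]
 [ 0.59303821 -0.08934052  0.014     ]
 [ 0.36924773 -0.08523394  0.014     ]
 [ 0.37278954  0.22913135  0.014     ]]
head [[0.49449878 0.14775678 0.161     ]] knob [[ 0.4496466  -0.01103713  0.088     ]]
```

View pics/c1.png

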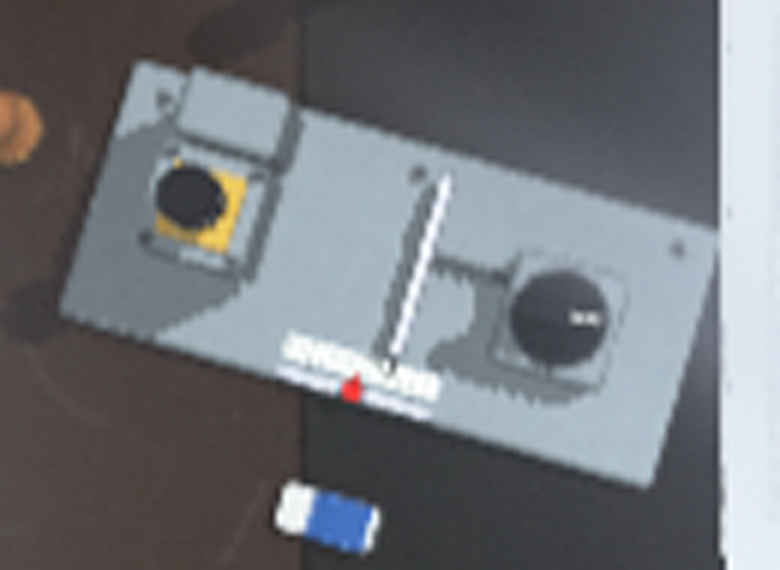

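The crop confirms the black head in the brass collar at crop (190,197). The pointer is at (390,368), the red tab at (352,375) and the knob at (560,317), with a white mark to the right. The base corners are also clear.

```bash
python3 - <<'E'
from h import *
d=manip.snapshot("top")
f=lambda L:np.array(L,float)/6+[234.6,164.6]
C=onz(d,f([(140,60),(718,228),(650,488),(62,317)]),.014)
c=C.mean(0)[:2]; y=(C[0]-C[1]+C[3]-C[2])[:2]; yaw=np.arctan2(-y[0],y[1])
print(C,c,yaw,np.linalg.norm(C[0]-C[1]),np.linalg.norm(C[0]-C[3]))
M=np.array([[np.cos(yaw),-np.sin(yaw)],[np.sin(yaw),np.cos(yaw)]])
for n,p,z in[("pointer",(390,368),.03),("tab",(352,375),.02),("fencetop_back",(447,180),.034),("fence front",(395,355),.034),("knob",(560,317),.052),("mark",(585,318),.088),("head",(190,197),.161)]:
    w=onz(d,f([p]),z)[0,:2]; print(n,w,(w-c)@M)
np.save("p.npy",[*c,yaw])
t,Rt=tool();print("tool x,y,z in world",Rt.as_matrix().T)
E
```

```text
[[ 0.58027521  0.19171433  0.014     ]
 [ 0.49455618 -0.08826985  0.014     ]
 [ 0.36983848 -0.05339542  0.014     ]
 [ 0.4553474   0.22948165  0.014     ]] [0.47500432 0.06988268] -0.2953145823846079 0.2928120430149742 0.13051179352607647
pointer [0.42828506 0.07005975] [-0.04474835 -0.0134278 ]
tab [0.42551939 0.08884378] [-0.05286121  0.00373816]
fencetop_back [0.51752345 0.04190962] [ 0.04881981 -0.01438732]
fence front [0.43427869 0.0674266 ] [-0.03824782 -0.01420257]
knob [ 0.45040778 -0.01107111] [ 2.90862467e-05 -8.46079420e-02]
mark [ 0.44786044 -0.02225301] [ 0.00084641 -0.09604717]
head [0.49862493 0.14966863] [-0.00062288  0.08320663]
tool x,y,z in world [[ 9.32045478e-01  3.62341300e-01  9.55616042e-05]
 [ 3.62341268e-01 -9.32045202e-01 -7.39270599e-04]
 [-1.78800535e-04  7.23659732e-04 -9.99999722e-01]]
```

```bash
python3 -m inch '[0,0,0,41.6,-35.1,0,0, 0,0,0,41.6,-35.1,0,0, 0,0,0,41.6,-35.1,0,0, 0,0,0,41.6,-35.1,0,0, 0,0,0,41.6,-35.1,0,0, 0,0,0,41.6,-35.1,0,0, 0,0,0,41.6,-35.1,0,0, 0,0,0,41.6,-35.1,0,0, 0,0,0,41.6,-35.1,0,0, 0,0,0,41.6,-35.1,0,0]'
python3 -m inch '[0,0,-0.18,0,0,0,100, 0,0,-0.18,0,0,0,100, 0,0,-0.18,0,0,0,100, 0,0,-0.18,0,0,0,100, 0,0,-0.18,0,0,0,100, 0,0,-0.17,0,0,0,100, 0,0,0,0,0,0,100, 0,0,0,0,0,0,100]'
python3 - <<'E'
from h import *
d=manip.snapshot("wrist");cv2.imwrite("pics/w1.png",d["color"][:,:,::-1])
s=manip.get_state();print(s["qpos"],s["width"]);x,y,yaw=np.load("p.npy")
M=R.from_euler('z',yaw)
for p in[(0,-.085,.088),(0,.085,.161),(-.045,-.0134,.03),(-.053,.004,.02)]: print(proj(d,M.apply(p)+[x,y,0]))
E
```

```text
time_s: 1.45
tcp_pos: [0.4514, -0.0097, 0.2314]
ee_rot: [3.087, 0.579, 0.001]
force: [1.0, -1.6, 0.3]
width: 1.005
finger_force: 0.0
time_s: 2.45
tcp_pos: [0.4507, -0.0114, 0.2312]
ee_rot: [-2.365, -2.068, 0.0]
force: [0.1, -0.4, -0.6]
width: 0.608
finger_force: 0.0
[-1.87734597e-01  1.50115368e-01 -3.36223844e-01  1.08453261e+00
  1.44079537e-05  1.51612310e+00] 0.6089095840746498
[[321.26317063 188.00330742]]
[[363.10948248 -37.762819  ]]
[[293.27999893 111.55600077]]
[[289.38672835  95.53100816]]
```

View pics/w1.png

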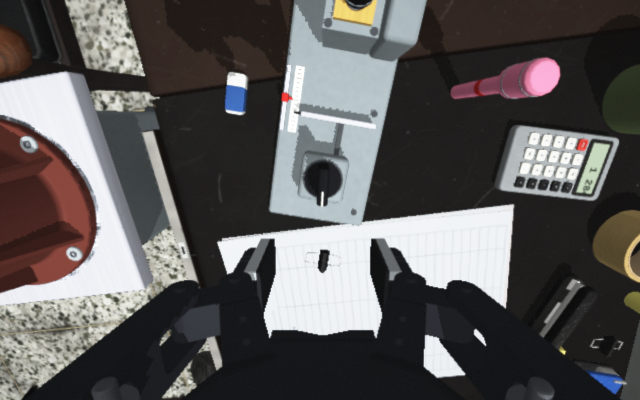

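The wrist view shows the knob near (323,180) with its white mark running down to (322,205). The tab is at (286,97), the pointer near (297,112), and the bar lies roughly along the image vertical. I zoom in to measure.

```bash
python3 - <<'E'
from h import *
c=cv2.imread("pics/w1.png")
cv2.imwrite("pics/c2.png",cv2.resize(c[70:230,255:390],None,fx=5,fy=5*0.74,interpolation=cv2.INTER_CUBIC) if 0 else cv2.resize(np.clip(c[75:225,260:385].astype(float)*1.6,0,255).astype(np.uint8),None,fx=4,fy=4,interpolation=cv2.INTER_CUBIC))
E
```

```text
(no output)
```

View pics/c2.png

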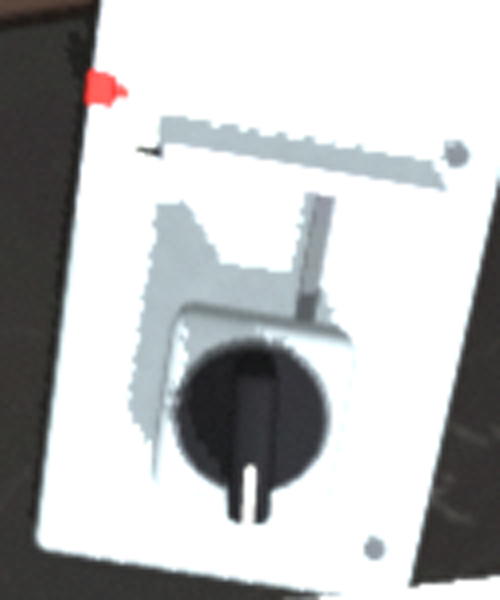

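```bash
cat >> h.py <<'E'
def pf(w):
    x,y,yaw=np.load("p.npy"); return R.from_euler('z',-yaw).apply(np.atleast_2d(w)-[x,y,0])
E
python3 - <<'E'
from h import *
d=manip.snapshot("wrist")
f=lambda L:np.array(L,float)/4+[259.6,74.6]
a=onz(d,f([(256,375),(248,522)]),.088);m=a.mean(0);t,Rt=tool()
print("bar len",np.linalg.norm(a[0]-a[1]),"ang",np.arctan2(*(a[0]-a[1])[1::-1]),"off tool mm",Rt.inv().apply(m-t)*1e3, pf(m))
for n,p,zs in[("pointer",(140,150),(.018,.025,.031)),("tab",(127,92),(.014,.02,.028))]:
    for z in zs: print(n,z,pf(onz(d,f([p]),z)))
print("cam",pf(d["position"]))
B=onz(d,f([(38,548),(412,585)]),.014);print("right end line",pf(B))
E
```

```text
bar len 0.039836050129575265 ang 1.3843640973354103 off tool mm [  0.91071613   0.92314903 143.28198514] [[ 0.00122818 -0.08378608  0.088     ]]
pointer 0.018 [[-0.04455383 -0.01380166  0.018     ]]
pointer 0.025 [[-0.04388733 -0.01379342  0.025     ]]
pointer 0.031 [[-0.04331604 -0.01378635  0.031     ]]
tab 0.014 [[-0.051094    0.00228858  0.014     ]]
tab 0.02 [[-0.0504199  0.002027   0.02     ]]
tab 0.028 [[-0.04952111  0.00167823  0.028     ]]
cam [[-0.01070775 -0.0133832   0.37347217]]
right end line [[-0.06190609 -0.14758266  0.014     ]
 [ 0.06624301 -0.14034415  0.014     ]]
```

```bash
python3 -m inch '[0,0,0.05,1,1,40,130, 0,0,0,0,0,40,130, 0,0,0,0,0,40,130, 0,0,0,0,0,35,130, 0,0,0,0,0,18,130, 0,0,0,0,0,0,130, 0,0,0,0,0,0,130]'
python3 -m inch '[0,0,0,0,0,0,255, 0,0,0,0,0,0,255, 0,0,0,0,0,0,255, 0,0,0,0,0,0,255, 0,0,0,0,0,0,255, 0,0,0,0,0,0,255]'
```

```text
time_s: 3.42
tcp_pos: [0.4525, -0.0107, 0.059]
ee_rot: [2.412, 2.012, 0.001]
force: [0.4, 0.4, 1.4]
width: 0.489
finger_force: 0.0
time_s: 4.18
tcp_pos: [0.4511, -0.0104, 0.0591]
ee_rot: [-2.412, -2.012, 0.001]
force: [-6.0, 1.0, 13.1]
width: 0.13
finger_force: 59.4
```

```bash
python3 -m inch '[0,0,0,0,-1.3,-0.5,255, 0,0,-0.17,0,0,0,255, 0,0,-0.17,0,0,0,255, 0,0,-0.17,0,0,0,255, 0,0,-0.17,0,0,0,255, 0,0,-0.17,0,0,0,255, 0,0,-0.17,0,0,0,255, 0,0,-0.17,0,0,0,255, 0,0,-0.17,0,0,0,255]'
python3 -m inch '[0,0,-0.17,0,0,0,255, 0,0,0,0,0,0,255, 0,0,0,0,0,0,255]'
python3 - <<'E'
from h import *
for n in("wrist","top"):
    d=manip.snapshot(n);c=d["color"];x,y,yaw=np.load("p.npy")
    u=proj(d,R.from_euler('z',yaw).apply((-.048,0,.02))+[x,y,0])[0];print(n,u)
    i=int(u[0]);j=int(u[1]);w=30 if n=="wrist" else 20
    cv2.imwrite(f"pics/{n}2.png",c[:,:,::-1])
    cr=c[max(0,j-w):j+w,i-w:i+w,::-1]; np.save(n+"o.npy",[max(0,j-w),i-w])
    k=600//(2*w) if 0 else 10
    cv2.imwrite(f"pics/{n}2c.png",cv2.resize(cr,(390,390),interpolation=cv2.INTER_CUBIC)); print(cr.shape)
a=[cv2.imread(f"pics/{n}2c.png") for n in("wrist","top")];cv2.imwrite("pics/both2.png",np.hstack(a))
E
```

```text
time_s: 5.3
tcp_pos: [0.4499, -0.0109, 0.0592]
ee_rot: [-0.602, -3.083, 0.003]
force: [-4.7, -3.1, 7.2]
width: 0.125
finger_force: 60.4
time_s: 5.68
tcp_pos: [0.4499, -0.0111, 0.0592]
ee_rot: [-0.347, -3.121, 0.003]
force: [-5.2, -4.6, 6.2]
width: 0.13
finger_force: 60.4
wrist [456.40435832 164.8766077 ]
(60, 60, 3)
top [294.99046267 225.84086151]
(40, 40, 3)
```

View pics/both2.png

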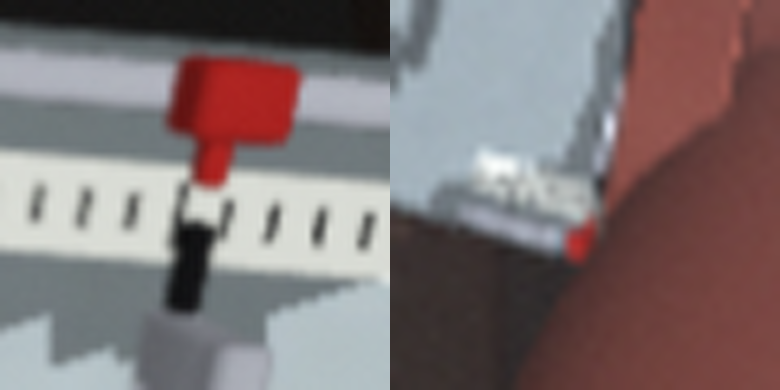

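The pointer's black tip is at crop (197,225) and the tab's tip at (208,185), nearly in line. I compute the remainder.

```bash
python3 - <<'E'
from h import *
d=manip.snapshot("wrist");o=np.load("wristo.npy")
f=lambda L:(np.array(L,float)+.5)/6.5-.5+o[::-1]
print("cam",pf(d["position"]))
for n,p,zs in[("pointer",(197,225),(.018,.025,.031)),("pointerbase",(183,308),(.018,.025,.031)),("tab",(208,185),(.014,.017,.02,.025)),("tabbase",(214,142),(.014,.017,.02,.025))]:
    for z in zs: print(n,z,pf(onz(d,f([p]),z))*1e3)
s=manip.get_state();print(s["qpos"],s["moment"])
E
```

```text
cam [[-0.07196623 -0.08962818  0.20144418]]
pointer 0.018 [[-45.51181218   1.1039049   18.        ]]
pointer 0.025 [[-46.52127948  -2.35831776  25.        ]]
pointer 0.031 [[-47.38653717  -5.32593719  31.        ]]
pointerbase 0.018 [[-36.81870698   1.44784265  18.        ]]
pointerbase 0.025 [[-38.15989228  -2.02750425  25.        ]]
pointerbase 0.031 [[-39.30947968  -5.00637302  31.        ]]
tab 0.014 [[-49.16924303   3.36280873  14.        ]]
tab 0.017 [[-49.53410338   1.87450983  17.        ]]
tab 0.02 [[-49.89896374   0.38621092  20.        ]]
tab 0.025 [[-50.50706434  -2.09428725  25.        ]]
tabbase 0.014 [[-53.61844966   3.05803733  14.        ]]
tabbase 0.017 [[-53.91210152   1.57461622  17.        ]]
tabbase 0.02 [[-54.20575337   0.09119511  20.        ]]
tabbase 0.025 [[-54.69517312  -2.38117341  25.        ]]
[-0.18590988  0.33785958 -0.60295887  0.63077233 -0.00197466  0.03547075] [-0.77483605  0.99575784  0.03552165]
```

```bash
python3 -m inch '[0,0,0,0,0,0,120, 0,0,0,0,0,0,120, 0,0,0,0,0,0,120, 0,0,0,0,0,0,120, 0,0,0,0,0,-40,120, 0,0,0,0,0,-60,120, 0,0,0,0,0,-50,120]'
python3 -m inch '[0,0,0,-15,40,0,100, 0,0,0,-15,47,0,60, 0,0,0,0,0,0,60, 0,0,0,0,0,0,60]'
python3 - <<'E'
from h import *
d=manip.snapshot("wrist");c=d["color"];x,y,yaw=np.load("p.npy")
print("cam",pf(d["position"]))
u=proj(d,R.from_euler('z',yaw).apply((-.048,0.002,.02))+[x,y,0])[0];print(u)
i=int(u[0]);j=int(u[1]);w=35;np.save("wristo.npy",[j-w,i-w])
cv2.imwrite("pics/w3.png",c[:,:,::-1]);cv2.imwrite("pics/w3c.png",cv2.resize(c[j-w:j+w,i-w:i+w,::-1],(560,560),interpolation=cv2.INTER_CUBIC))
E
```

```text
time_s: 6.7
tcp_pos: [0.4507, -0.0103, 0.2109]
ee_rot: [0.346, 3.122, 0.0]
force: [1.6, 0.3, 0.7]
width: 0.531
finger_force: 0.0
time_s: 7.2
tcp_pos: [0.4985, 0.0679, 0.2085]
ee_rot: [-0.345, -3.122, 0.0]
force: [-0.1, 0.2, 0.1]
width: 0.765
finger_force: 0.0
cam [[-4.83891107e-02 -1.92529616e-04  3.50750666e-01]]
[324.20203463 116.70418292]
```

View pics/w3c.png

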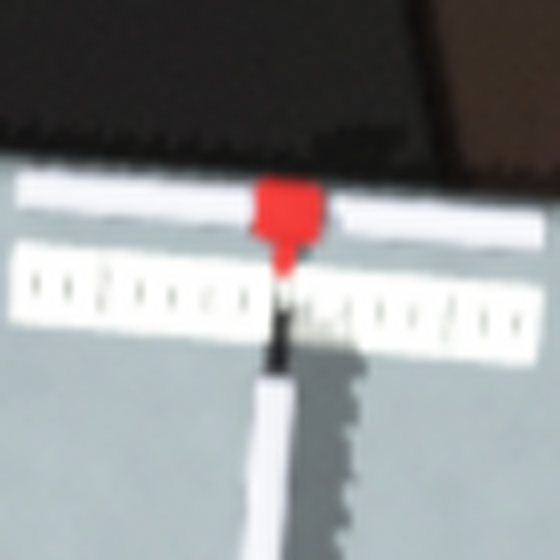

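The pointer tip at (282,300) lies on the line through the tab tip at (285,272) square to the scale, within about 0.3 mm. The margin is set. Next I locate the pin head.

```bash
python3 - <<'E'
from h import *
d=manip.snapshot("wrist");c=d["color"];x,y,yaw=np.load("p.npy")
P=R.from_euler('z',yaw).apply((0,.085,.161))+[x,y,0];u=proj(d,P)[0];print(P,u)
m=(c.max(2)<60).astype(np.uint8)
i,j=map(int,u);i0,j0=max(0,i-70),max(0,j-70)
h=cv2.cvtColor(c,cv2.COLOR_RGB2HSV);b=((h[...,0]>15)&(h[...,0]<32)&(h[...,1]>120)).astype(np.uint8)
for nm,k,z in(("black",m,.161),("brass",b,.105)):
    n,l,st,ce=cv2.connectedComponentsWithStats(k[j0:j+70,i0:i+70])
    for q in range(1,n):
        if st[q,4]>60: 
            uv=ce[q]+[i0,j0]; print(nm,st[q],uv,onz(d,[uv],z))
t,Rt=tool();print(t,Rt.inv().apply(P-t)*1e3)
cv2.imwrite("pics/p.png",c[j0:j+70,i0:i+70,::-1].repeat(4,0).repeat(4,1))
E
```

```text
[0.49974279 0.15120308 0.161     ] [437.67046521 196.57599553]
black [  33    0  107  140 9966] [462.20610074 203.0953241 ] [[0.50847856 0.167921   0.161     ]]
black [  0  89  35  51 912] [379.63377193 249.70723684] [[0.53162406 0.1042598  0.161     ]]
brass [ 25  36  43  37 645] [406.48372093 175.62635659] [[0.49499762 0.14583431 0.105     ]]
[0.49842205 0.06731382 0.20868448] [17.11874805 82.14530893 47.66611357]
```

View pics/p.png

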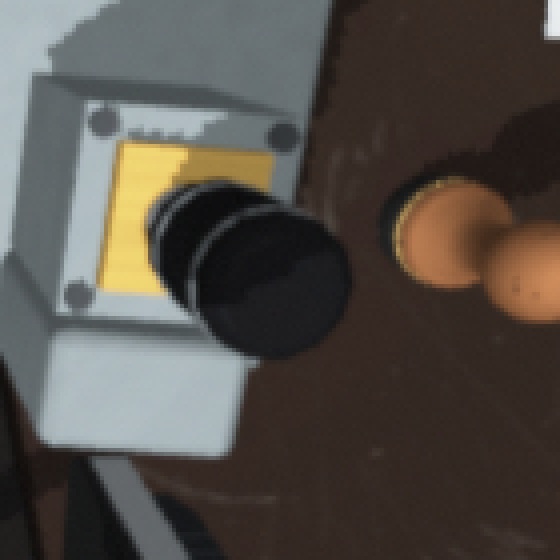

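The head's top disc is centred at crop (271,281), i.e. pixel (434.7,196.2), about 2 mm short of the nominal position along tool y. I aim for a tool shift of (17,80).

```bash
python3 -m inch '[0,0,0,8.5,40,0,60, 0,0,0,8.5,40,0,60, 0,0,0,0,0,0,60, 0,0,0,0,0,0,60]'
python3 - <<'E'
from h import *
d=manip.snapshot("wrist");c=d["color"]
t,Rt=tool();P=t+Rt.apply([0,0,0]);P[2]=.161;print(t,proj(d,P))
cv2.imwrite("pics/w5.png",c[180:400,180:480,::-1].repeat(2,0).repeat(2,1))
E
```

```text
time_s: 7.8
tcp_pos: [0.4997, 0.1489, 0.2088]
ee_rot: [-0.347, -3.122, 0.001]
force: [-0.8, -0.9, -0.0]
width: 0.767
finger_force: 0.0
[0.49976488 0.14868118 0.20881148] [[321.81336727 219.27791835]]
```

View pics/w5.png

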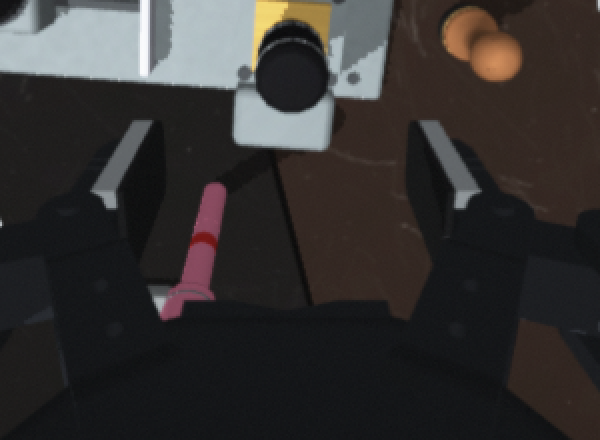

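The head disc is centred at (291,75) in this crop, i.e. (325.5,217.5), against the tool axis at about (322.5,219). I shift about 1.5 mm in y and 0.5 mm in x, then descend and grip.

```bash
python3 -m inch '[0,0,0,0.5,1.5,20,60, 0,0,0,0,0,25,60, 0,0,0,0,0,25,60, 0,0,0,0,0,17,60, 0,0,0,0,0,0,60, 0,0,0,0,0,0,60]'
python3 -m inch '[0,0,0,0,0,0,255, 0,0,0,0,0,0,255, 0,0,0,0,0,0,255, 0,0,0,0,0,0,255, 0,0,0,0,0,0,255, 0,0,0,0,0,0,255]'
```

```text
time_s: 8.6
tcp_pos: [0.5002, 0.1507, 0.1226]
ee_rot: [0.348, 3.121, 0.0]
force: [-0.2, -0.3, -0.3]
width: 0.765
finger_force: 0.0
time_s: 9.35
tcp_pos: [0.5002, 0.1513, 0.1225]
ee_rot: [0.346, 3.121, 0.0]
force: [-0.8, -1.0, 5.7]
width: 0.31
finger_force: 59.1
```

```bash
python3 -m inch '[0,0,0,0,0,-4,255, 0,0,0,0,0,-6,255, 0,0,0,0,0,-6,255, 0,0,0,0,0,-6,255, 0,0,0,0,0,-6,255, 0,0,0,0,0,-6,255, 0,0,0,0,0,-4,255, 0,0,0,0,0,-3,255, 0,0,0,0,0,0,255, 0,0,0,0,0,0,255]'
python3 - <<'E'
from h import *
print(tool()[1].as_matrix()[:,2])
x,y,yaw=np.load("p.npy");d=manip.snapshot("scene");c=d["color"]
u=proj(d,R.from_euler('z',yaw).apply((0,.085,.12))+[x,y,0])[0];i,j=map(int,u)
cv2.imwrite("pics/s6.png",cv2.resize(c[j-30:j+40,i-35:i+35,::-1],(560,560),interpolation=cv2.INTER_CUBIC))
E
```

```text
time_s: 10.6
tcp_pos: [0.4996, 0.1513, 0.1626]
ee_rot: [-0.346, -3.122, 0.0]
force: [-0.4, -0.1, -2.0]
width: 0.31
finger_force: 59.1
[-3.43264710e-04 -4.19637001e-05 -9.99999940e-01]
```

View pics/s6.png

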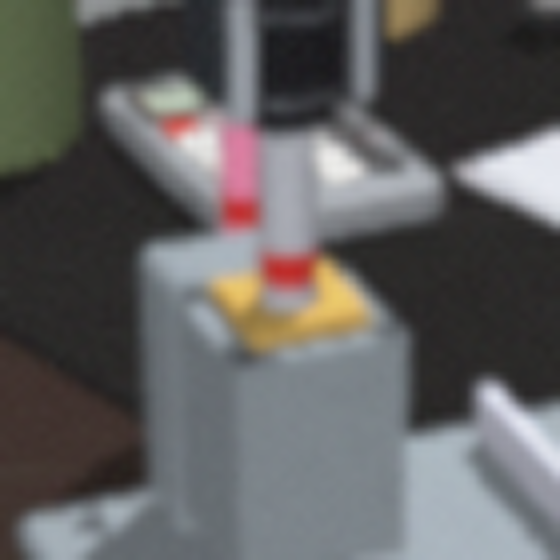

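The scene crop shows the red ring at (288,270) wholly above the brass collar, with bare steel beneath it and no black ring visible. The wrist force is about the pin's own weight, so I hand in.

```bash
python3 -m inch '[0,0,0,0,0,0,255, 0,0,0,0,0,0,255]'; python3 -c "
from rig import manip
print(manip.close_job())"
```

```text
time_s: 10.9
tcp_pos: [0.4997, 0.1514, 0.1627]
ee_rot: [-0.346, -3.122, 0.0]
force: [-1.2, -0.2, -1.5]
width: 0.308
finger_force: 59.1
the job is handed in; nothing more can be done
None
```

I handed the job in at about 11 s, with the pointer within about 0.3 mm of the red tab's line by the camera and the pin held about 40 mm up (red ring out, black ring hidden); no verdict came back.

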